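Service the pull gauge: oil the guides, draw it to the mark, drain the shoes

ROBOT

A 6-joint arm with a two-finger parallel gripper is mounted at the origin on the work surface. World frame = base frame: x ahead of the robot, y to its left, z up, the work surface at z = 0. Lengths are in m, angles in rad, forces in N, time in s.
With the tool pointing down it reaches from about 0.35 to 0.775 m from the base axis. Payload 7.3 kg.
Tool frame: the origin (TCP) lies on the centre line of the jaws, within the pads' length; the fingertips stand 17 mm ahead of it and the grasp point (between the pads) lies 2 mm behind it (robot.tip_extent is the distance from the TCP to the fingertips, in m); z points along the fingers, y is the line along which they close (so a half turn about z gives the same grasp; the last joint's range is limited). The gripper opens to 92 mm and grips with 3 to 60 N. Pads are 19 mm wide; open, the fingers measure 130 mm over their backs; the gripper's body (75 mm by 190 mm) begins 47 mm behind the grasp point.
Start: joints at [-1.372, 0.342, 1.524, -0, 1.275, -0.146], TCP at [0.177, -0.494, 0.244] pointing down, gripper open.
Joint ranges: [-2.53, 2.53], [-0.77, 2.02], [0.04, 2.7], [-1, 4.14], [0.28, 2.66], [-3.11, 3.11]. Speed limits (rad/s): [2.57, 2.57, 3.14, 3.14, 3.14, 3.14].

INTERFACE

Orientations are given as [roll, pitch, yaw] about the fixed x, y, z axes, in that order (R = Rz(yaw) Ry(pitch) Rx(roll)).
In Python, from cell import robot gives the robot as it stands.
- The arm moves only by the tool step_arm, never from a script. Its argument "motion" is a list of rows, each a list of 2 entries, a list of its own where there are three numbers: the shift along the tool's x, y, z in units of 60 mm (1.0 is 60 mm), then the turn about the tool's z in rad. In form: [[[x, y, z], spin], ...]. A call has 1 to 10 rows; each row is the pose to reach, as a shift and turn from the pose commanded when the call began, along the tool's axes at that moment; what a row does not reach only later rows make up. A row lasts 1/8 s, in which the tool goes at most 62.5 mm and 10.7 degrees, less where a joint would pass 70% of its speed; a pose out of reach is approached as far as the arm can. A call with a gripper value outside its range is refused whole. "hand" is the closure in counts, from 0 (fully open) to 255 (shut), set as the call begins (left out, the last holds). The fingers move at their own pace and stop on an object; "squeeze" is the grip in N (left out, the last holds). Time passes only in rows, so rows that repeat a pose let the fingers close. It gives the time, the measured TCP pose, the force, the opening and the grip force at its end, in the units of the state.
- robot.observe(): the state, without advancing time (a new reading comes with each control period).
- robot.read_camera(name): name is "side" or "top"; returns a dict with "pixels" (400x640x3 uint8, red, green, blue), "intrinsics" (3x3 intrinsics, pixels), "xyz" and "rotation" of the camera in the world. Camera axes: x right, y up, looking along -z (the intrinsics and any distortion apply to the point x, -y, -z); pixel columns grow to the right and rows downward; lengths in m; the calibration is good to about 2 mm. A picture is of the moment at which its call begins. There is no depth.
- robot.hand_in(): hands the job in; it is judged then, once.
The state is a dict: "time": time; "qpos": joint angles; "qvel": joint speeds; "joint_efforts": joint torques, N m; "tool_pos": TCP position; "tool_rot": TCP orientation; "contact_force": force on the tool from outside, world axes, zero at the start; "torque": the same for the moment, N m; "opening": finger opening in m; "grip_force": force on a finger pad.
Only numpy, scipy, OpenCV 4.12 (cv2) and the standard library are available. Lean on these libraries where they do the work, as an engineer would, in place of code of your own. Each camera call takes 0.05 s, during which the arm holds its last target. There are 200 camera calls.

TASK

Service the pull gauge on the shelf: put every loose U-shaped steel guide shoe into the orange drip pan (at any time). Take the brush from its stand, dip its tip well down into the glass jar and touch it to the brass oil disc of the gauge's front guide (the one next to the handle), dip it again and touch the disc of the rear guide, then stand the brush back in its stand; take care not to strike the glass or press hard. After the oiling, draw the gauge's handle out until its pointer lies over the long white mark, never more than a centimetre past it, hold it there for a good second, and lead it gently all the way back rather than letting it snap; leave the other things on the shelf where they are.

Things in the scene. Friction and masses are not known exactly. Their poses are not given: they have to be found in the camera images.
- gauge: Pull gauge, bolted down: dark steel base plate 380 x 90 x 12 mm, origin at the centre of its underside, x along its length. Two green guide blocks 50 (x) x 60 x 50 mm stand on it with tops at z 62: the front one at x +10, the rear one at x +150, with a 38 mm spring tube between them. The handle is drawn out towards the gauge's -x. The plate's yaw and place vary.
- oil_front (a point): Centre of the upper face of the brass oil disc (28 mm across, 3 mm thick) on the front guide, the one next to the handle; gauge x +10, z 65 mm.
- oil_rear (a point): The same on the rear guide; gauge x +150, z 65 mm.
- mark (a point): Middle of the long white line across the base plate (88 mm long in y, 4 mm wide), gauge x -135 mm, z 13 mm. Short white ticks at x -75, -95, -115 are not the mark.
- slide (a joint): Draw of the sprung slide in m: 0 fully home, grows as the handle is drawn towards the gauge's -x; 0.060 puts the pointer exactly on the long mark; it stops at 0.085. The spring pulls it home with 2.7 N at 0 and 8.1 N at the mark (90 N/m).
- handle (a point): On the gauge's slide: black upright handle 20 (gauge x) x 24 (gauge y) mm, from z 25 to z 105 mm above the shelf; this point is on its axis at z 90 mm, gauge x -75 mm when home, with 50 mm clear between the handle and the front guide. Its axes are parallel to the gauge's. A thin steel pointer bar 76 mm long in y crosses under its foot in line with its axis.
- jar: Clear glass jar, fixed, outside diameter 84 mm, 90 mm high, wall 4 mm, inner floor at 5 mm, open; origin at the centre of its underside. Its clamp lid is thrown back towards the jar's +x, leaning outward, up to about 165 mm high and within 110 mm of the axis.
- jar_rim (a point): Centre of the jar's mouth, 90 mm above the shelf; mouth 76 mm wide.
- stand: Brush stand, fixed: dark steel tube of 42 mm outside and 34 mm inside diameter, 80 mm high, open at the top, on a 68 mm disc; its inner floor is 10 mm above the shelf. Origin at the centre of its underside.
- brush: Round brush, loose, 180 mm long, 70 g, standing tip down in the stand at the start. Origin at the end of its tip, z up along the handle: bristle tip 20 mm diameter (0 to 30 mm), ferrule 23 mm (to 65 mm), wooden handle 24 mm (to 180 mm).
- brush_tip (a point): Middle of the end of the brush's bristle tip (the brush's origin).
- pan: Orange plastic drip pan, fixed: open tray 200 (x) x 230 (y) x 35 mm, walls and floor 4 mm; origin at the centre of its underside.
- shoe1: Steel guide shoe, loose, 0.13 to 0.25 kg: U-section block 80 (x) x 34 (y) x 32 mm, groove along the top 16 mm wide and 18 mm deep; origin at the centre of its underside. Two to four of the four alike shoes are present.
- shoe2: Steel guide shoe, loose, 0.13 to 0.25 kg: U-section block 80 (x) x 34 (y) x 32 mm, groove along the top 16 mm wide and 18 mm deep; origin at the centre of its underside. Two to four of the four alike shoes are present.
- shoe3: Steel guide shoe, loose, 0.13 to 0.25 kg: U-section block 80 (x) x 34 (y) x 32 mm, groove along the top 16 mm wide and 18 mm deep; origin at the centre of its underside. Two to four of the four alike shoes are present.
- shoe4: Steel guide shoe, loose, 0.13 to 0.25 kg: U-section block 80 (x) x 34 (y) x 32 mm, groove along the top 16 mm wide and 18 mm deep; origin at the centre of its underside. Two to four of the four alike shoes are present.
- pump_can: Bystander: aluminium pump can 90 mm across, 190 mm high, behind the gauge; origin at the centre of its underside. Leave alone.
- dowel: Bystander: wooden dowel 20 mm thick, 200 mm long, lying. Leave alone.
- tape_roll: Bystander: roll of paper tape, 90 mm across, 24 mm high. Leave alone.
- driver: Bystander: screwdriver lying on the left side. Leave alone.
- offcut: Bystander: plain wooden offcut 100 x 45 x 20 mm, without a groove. Leave alone.
- spray: Bystander: white can 60 mm across, 170 mm high. Leave alone.
Mind the look-alikes: they are no part of the job. Leave any black, green or purple look-alike of the shoe1 alone.

How it is judged:
By the outcome, as a careful person would: the job done as asked, in the order asked, and still so for the second after the job is handed in, with the robot touching nothing.
Of shoe1, shoe2, shoe3, shoe4 only 2 to 4 are there at a start; the rules pass over those that are not, and their reading is None.
At some moment in a run one of shoe1, shoe2, shoe3, shoe4 may be knocked a few centimetres aside while the robot is not near it.
It also fails if it takes over 210 s, if anything falls off the work surface, if the arm or the gripper's body presses on something with over 40 N, if the wrist force passes 120 N, or if a joint passes its speed limit or range.

## Working session

There is one attempt and no reset: what is moved stays moved. The work goes in short steps, Python scripts to look and compute and a tool call to move; the robot and the scene stay as the last step left them, time stands still between calls to the robot, and variables do not carry over. Pictures are saved under pics/ and viewed, at most 14 in all, crops included, and the job is handed in when it is done.

Besides the shell and the picture viewer there is one more tool, called after "Emit:" as a command line: name --argument value ..., lists and objects as JSON in quotes. step_arm: Moves the arm, as the interface text tells. Its arguments: {"type":"object","properties":{"motion":{"type":"array"},"hand":{"type":"number"},"squeeze":{"type":"number"}},"required":["motion"]}

```bash
mkdir -p pics; ls
cat > h.py <<'E'
import numpy as np, cv2
from cell import robot
def snap(n,f=None):
    d=robot.read_camera(n)
    if f: cv2.imwrite('pics/'+f,d['pixels'][:,:,::-1]); np.savez('pics/'+n+'.npz',**{k:np.array(v) for k,v in d.items()})
    return d
def load(n): return dict(np.load('pics/'+n+'.npz'))
def Rm(d):
    r=np.array(d['rotation'],float)
    if r.shape==(3,3): return r
    from scipy.spatial.transform import Rotation as R
    return R.from_euler('xyz',r).as_matrix()
def ray(d,u,v):
    K=np.array(d['intrinsics']); c=np.linalg.inv(K)@[u,v,1]
    return np.array(d['xyz']),Rm(d)@[c[0],-c[1],-c[2]]
def onz(d,u,v,z):
    o,r=ray(d,u,v); return o+r*(z-o[2])/r[2]
def proj(d,p):
    c=Rm(d).T@(np.array(p)-d['xyz']); q=np.array(d['intrinsics'])@[c[0],-c[1],-c[2]]; return q[:2]/q[2]
E
python3 - <<'E'
from h import *
for n in('top','side'):
    d=snap(n,n+'0.png'); print(n,{k:np.round(v,4).tolist() for k,v in d.items() if k!='pixels'},list(d))
print(robot.observe())
E
```

```text
pics
top {'intrinsics': [[480.0641, 0.0, 321.9359], [0.0, 480.0641, 203.2915], [0.0, 0.0, 1.0]], 'xyz': [0.2568, 0.069, 1.7616], 'rotation': [0.1579, 0.0022, -1.5712]} ['pixels', 'intrinsics', 'xyz', 'rotation']
side {'intrinsics': [[465.9906, 0.0, 321.8454], [0.0, 465.9906, 193.8654], [0.0, 0.0, 1.0]], 'xyz': [-0.114, 0.8182, 1.015], 'rotation': [0.8055, 0.018, -2.4822]} ['pixels', 'intrinsics', 'xyz', 'rotation']
{'time': 0.1, 'qpos': array([-1.37198939e+00,  3.42648908e-01,  1.52490087e+00, -1.90603417e-06,
        1.27541217e+00, -1.46013045e-01]), 'qvel': array([ 0.00027157, -0.00151121, -0.00244572, -0.00092895, -0.00059799,
        0.00139951]), 'joint_efforts': array([ 1.65080852e-03, -4.32002807e+01, -2.44695336e+01,  7.18797161e-02,
        5.26485499e-02, -5.64901188e-05]), 'tool_pos': array([ 0.17741148, -0.49375993,  0.24312379]), 'tool_rot': array([-3.14023767e+00, -1.97421699e-04,  3.44820408e-01]), 'contact_force': array([-0.03082339,  0.7665547 ,  0.26560973]), 'torque': array([ 0.00548508, -0.04547303, -0.04482842]), 'grip_force': 0.0, 'opening': 0.0916091417724677}
```

View pics/top0.png

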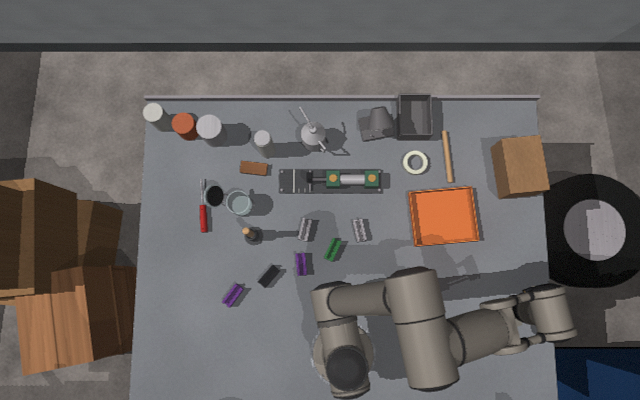

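View pics/side0.png

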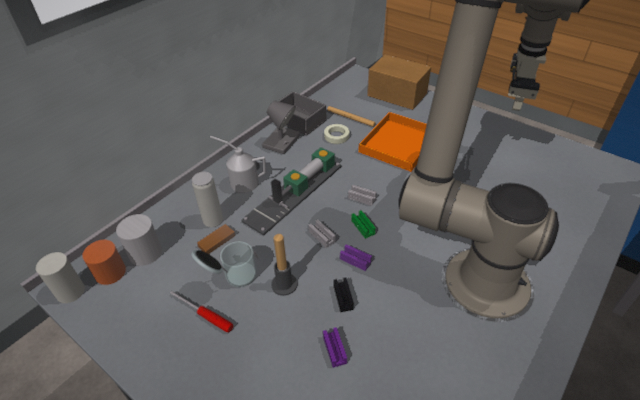

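Top view: candidates for a shoe are light-steel at (305,229) and (360,230); look-alikes are purple (300,264) and (233,294), black (269,275), green (333,249) and the wooden offcut (254,168). By the description I choose the two steel ones. Also seen: gauge (330,180), jar (240,203), brush (248,233), pan (444,217). Checking in a close crop.

Run:
```python
from h import *
d=load('top'); im=d['pixels'][:,:,::-1]
c=cv2.resize(im[150:265,215:395],None,fx=4.4,fy=4.4,interpolation=cv2.INTER_CUBIC); cv2.imwrite('pics/crop1.png',c)
hsv=cv2.cvtColor(im,cv2.COLOR_BGR2HSV)
def blobs(m,z,name,mn=15,box=(195,150,500,310)):
    x0,y0,x1,y1=box; k=np.zeros_like(m); k[y0:y1,x0:x1]=m[y0:y1,x0:x1]
    n,l,s,c=cv2.connectedComponentsWithStats(k)
    for i in range(1,n):
        if s[i,4]>=mn:
            pts=np.array([onz(d,u,v,z)[:2] for v,u in np.argwhere(l==i)],np.float32)
            (cx,cy),wh,a=cv2.minAreaRect(pts)
            print(name,np.round(c[i],1),s[i,4],'rect',round(cx,4),round(cy,4),np.round(wh,3),round(a,1),'mean',pts.mean(0).round(4))
# steel: bright grey low saturation
S,V,H=hsv[...,1].astype(int),hsv[...,2].astype(int),hsv[...,0]
print('bgr shoe',im[229,305],im[230,360],'table',im[250,390],'disc',im[178,333],im[178,372])
blobs(((S<40)&(V>140)).astype(np.uint8),.032,'bright',8)
blobs(((H>15)&(H<32)&(S>90)&(V>110)).astype(np.uint8),.065,'brass',5)
blobs(((H>40)&(H<85)&(S>80)).astype(np.uint8),.062,'green',10)
blobs(((H>5)&(H<14)&(S>180)&(V>150)).astype(np.uint8),.035,'orange',100)
```

```text
bgr shoe [85 80 81] [138 134 139] table [113 109 108] disc [ 85 141 183] [ 86 142 184]
bright [415.  161.6] 278 rect 0.6876 -0.2706 [0.087 0.086] 43.4 mean [ 0.6881 -0.2713]
bright [293.5 180.5] 44 rect 0.6172 0.1773 [0.079 0.004] 0.5 mean [0.6171 0.1773]
bright [352.2 178.5] 188 rect 0.6244 -0.0379 [0.088 0.026] 89.9 mean [ 0.6245 -0.0388]
bright [200.1 182.4] 11 rect 0.61 0.5191 [0.034 0.004] 2.3 mean [0.6104 0.5206]
bright [201.  196.5] 12 rect 0.5577 0.5152 [0.041 0.   ] 2.2 mean [0.5577 0.5152]
bright [204.2 196.4] 17 rect 0.5577 0.5042 [0.041 0.007] 2.2 mean [0.558  0.5036]
bright [232.2 192.3] 9 rect 0.5732 0.4007 [0.003 0.028] 27.2 mean [0.5731 0.4014]
bright [243.1 192.1] 8 rect 0.5739 0.3611 [0.025 0.003] 63.3 mean [0.5738 0.3614]
bright [228.  205.7] 25 rect 0.5271 0.4148 [0.062 0.018] 18.7 mean [0.5236 0.4152]
bright [241.2 204.6] 259 rect 0.528 0.3662 [0.063 0.062] 1.3 mean [0.5276 0.3672]
bright [301.  227.6] 30 rect 0.4424 0.1493 [0.005 0.075] 76.4 mean [0.4433 0.1485]
bright [362.4 228.8] 38 rect 0.4379 -0.0733 [0.075 0.007] 11.3 mean [ 0.4385 -0.0736]
bright [355.8 2
[... 369 characters left out ...]
016 0.033] 9.2 mean [ 0.1655 -0.5381]
brass [445.8 152.8] 5 rect 0.7131 -0.3785 [0.003 0.012] 70.0 mean [ 0.7125 -0.378 ]
brass [446.4 163.8] 5 rect 0.6707 -0.3788 [0.004 0.008] 87.6 mean [ 0.6715 -0.3785]
brass [332.6 177.5] 50 rect 0.6212 0.0345 [0.025 0.026] 89.8 mean [0.6212 0.0343]
brass [371.5 177.6] 50 rect 0.621 -0.1062 [0.025 0.026] 89.1 mean [ 0.6205 -0.1062]
brass [245.6 230.9] 12 rect 0.4287 0.3427 [0.01  0.017] 77.4 mean [0.4279 0.3436]
green [332.3 178.1] 97 rect 0.62 0.0344 [0.04  0.052] 89.9 mean [0.6195 0.0353]
green [370.8 177.1] 78 rect 0.6199 -0.1051 [0.044 0.052] 89.9 mean [ 0.6231 -0.1042]
green [332.2 249.2] 205 rect 0.363 0.0368 [0.033 0.077] 63.3 mean [0.3632 0.0365]
```

View pics/crop1.png

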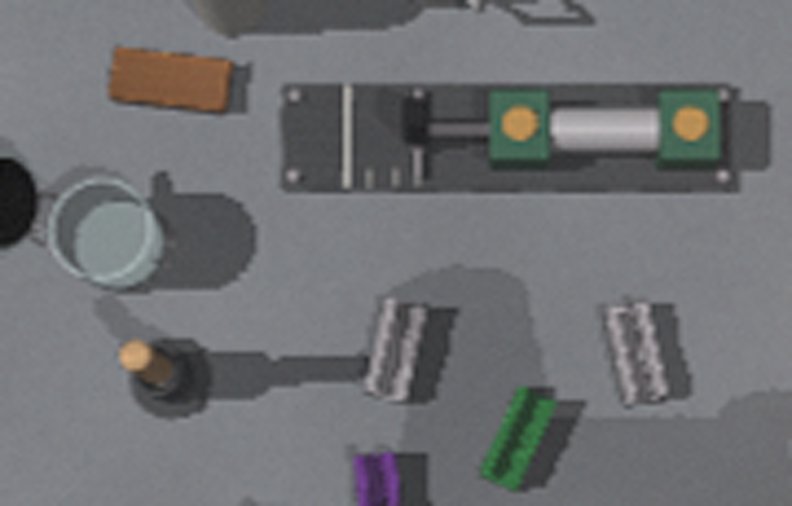

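The crop confirms it: the two pale grooved steel shoes, at crop (395,350) and (637,353), i.e. px (305,229) and (360,230). The gauge's brass discs, the mark, the jar and the leaning brush are clear too. Next I measure stand, brush and jar in both views.

Run:
```python
from h import *
t=load('top');s=load('side')
def tri(a,b):
    o1,r1=ray(t,*a);o2,r2=ray(s,*b)
    A=np.stack([r1,-r2],1);k=np.linalg.lstsq(A,o2-o1,rcond=None)[0]
    p,q=o1+k[0]*r1,o2+k[1]*r2; return ((p+q)/2).round(4),np.linalg.norm(p-q).round(4)
f=lambda u,v:(215+(u+.5)/4.4-.5,150+(v+.5)/4.4-.5)
print('shoeA',onz(t,*f(395,350),.032),'B',onz(t,*f(637,353),.032))
for n,cs in(('A',[(387,298),(427,304),(404,402),(364,394)]),('B',[(603,305),(650,302),(667,398),(628,406)])): print(n,[onz(t,*f(*c),.032)[:2].round(3).tolist() for c in cs])
print('mark',onz(t,*f(347,136),.013)); print('handle top',onz(t,*f(416,108),.105))
print('jar rim guess',onz(t,*f(105,232),.09)); print('brush top guess',onz(t,*f(137,353),.19))
print('pan',[onz(t,*p,.035)[:2].round(3).tolist() for p in((409,191),(470,187),(480,240),(415,246))])
a=cv2.resize(t['pixels'][180:255,215:275,::-1],None,fx=6.5,fy=6.5,interpolation=cv2.INTER_CUBIC)
b=cv2.resize(s['pixels'][225:300,190:305,::-1],None,fx=6.5,fy=6.5,interpolation=cv2.INTER_CUBIC)[:,170:]
b=b[:,:800-a.shape[1]]
for im in(a,b):
    for i in range(0,im.shape[1],65): cv2.line(im,(i,0),(i,6),(0,0,255),1)
print(a.shape,b.shape); cv2.imwrite('pics/crop2.png',np.hstack([a,b]))
```

```text
shoeA [0.43746027 0.13626871 0.032     ] B [ 0.43485489 -0.06263206  0.032     ]
A [[0.481, 0.143], [0.476, 0.11], [0.395, 0.129], [0.401, 0.161]]
B [[0.475, -0.035], [0.477, -0.074], [0.398, -0.087], [0.391, -0.055]]
mark [0.62097171 0.17852586 0.013     ]
handle top [0.6246714  0.11762588 0.105     ]
jar rim guess [0.52655703 0.36709677 0.09      ]
brush top guess [0.41882892 0.32288363 0.19      ]
pan [[0.577, -0.246], [0.592, -0.469], [0.398, -0.496], [0.376, -0.261]]
(488, 390, 3) (488, 410, 3)
```

View pics/crop2.png

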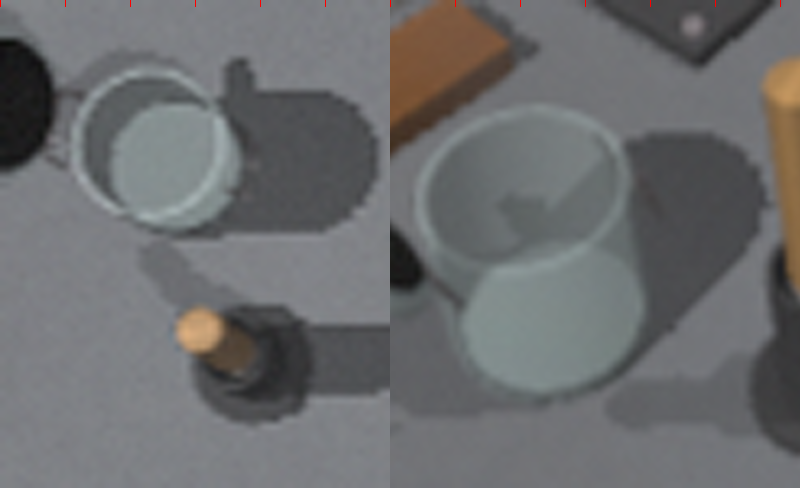

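Crop: left (top view), the jar rim ellipse is at (150,147), the brush top at (202,330) and the stand disc at (252,363). Right (side view), the jar rim is at (525,190).

Run:
```python
from h import *
t=load('top');s=load('side')
g=lambda u,v:(215+(u+.5)/6.5-.5,180+(v+.5)/6.5-.5)
gs=lambda u,v:(190+(u-220+.5)/6.5-.5,225+(v+.5)/6.5-.5)
print('jar',onz(t,*g(150,147),.09),'side',onz(s,*gs(525,190),.09))
print('stand',onz(t,*g(252,363),.006))
b=onz(t,*g(202,330),.19);print('brush top',b)
hsv=cv2.cvtColor(s['pixels'],cv2.COLOR_RGB2HSV)[230:275,268:292]
m=((hsv[...,0]>8)&(hsv[...,0]<25)&(hsv[...,1]>90)).astype(np.uint8)
for v in range(0,45,3):
    x=np.flatnonzero(m[v]); print(v+230,(x.min()+268,x.max()+268) if len(x) else '')
for p in (b,b+[0,0,-.1],[.41,.32,.006]): print('side proj',proj(s,p))
o=robot.observe()
p,y=o['tool_pos'],o['tool_rot'];print(p,y)
```

```text
jar [0.52709044 0.37001779 0.09      ] side [0.52847822 0.37034032 0.09      ]
stand [0.41724844 0.32424808 0.006     ]
brush top [0.41716226 0.32315887 0.19      ]
230 
233 
236 (np.int64(274), np.int64(282))
239 (np.int64(274), np.int64(282))
242 (np.int64(275), np.int64(283))
245 (np.int64(275), np.int64(283))
248 (np.int64(275), np.int64(283))
251 (np.int64(276), np.int64(284))
254 (np.int64(276), np.int64(284))
257 (np.int64(277), np.int64(284))
260 (np.int64(277), np.int64(285))
263 (np.int64(277), np.int64(286))
266 (np.int64(277), np.int64(286))
269 (np.int64(279), np.int64(283))
272 
side proj [278.41636575 236.59826258]
side proj [281.73649454 263.0346574 ]
side proj [287.0992485  283.48742383]
[ 0.17741148 -0.49375993  0.24312379] [-3.14023767e+00 -1.97421699e-04  3.44820408e-01]
```

```bash
cat > m.py <<'E'
import sys
from h import *
# usage: m.py x y z yaw [x y z yaw ...]: shifts from the pose the arm stands at
def go(*ts):
    o=robot.observe(); p,r=o['tool_pos'],o['tool_rot'][2]
    R=np.array([[np.cos(r),np.sin(r),0],[np.sin(r),-np.cos(r),0],[0,0,-1]])
    print('t',round(o['time'],2),'at',p.round(4),'yaw',round(r,4),'F',o['contact_force'].round(1),'open',round(o['opening'],4),'grip',round(o['grip_force'],1))
    for t in ts:
        d=(R.T@(np.array(t[:3])-p)/.06).round(2).tolist(); s=(r-t[3]+np.pi)%(2*np.pi)-np.pi
        print(t,'->',d,'spin',round(s,3))
if __name__=='__main__':
    a=list(map(float,sys.argv[1:])); go(*[a[i:i+4] for i in range(0,len(a),4)])
E
python3 m.py .435 -.063 .1 .199 .435 -.063 .021 .199
```

```text
t 0.1 at [ 0.1774 -0.4938  0.2431] yaw 0.3448 F [-0.   0.8  0.3] open 0.0916 grip 0.0
[0.435, -0.063, 0.1, 0.199] -> [6.47, -5.31, 2.39] spin 0.146
[0.435, -0.063, 0.021, 0.199] -> [6.47, -5.31, 3.7] spin 0.146
```

Emit:
step_arm --motion '[[[3.2, -2.65, 0.6], 0.146], [[3.2, -2.65, 0.6], 0.146], [[3.2, -2.65, 0.6], 0.146], [[3.2, -2.65, 0.6], 0.146], [[6.47, -5.31, 2.2], 0.146], [[6.47, -5.31, 2.2], 0.146], [[6.47, -5.31, 2.2], 0.146], [[6.47, -5.31, 2.39], 0.146], [[6.47, -5.31, 2.39], 0.146], [[6.47, -5.31, 2.39], 0.146]]' --hand 80 --squeeze 20

```text
time: 1.35
tool_pos: [0.4348, -0.0616, 0.0992]
tool_rot: [-3.14, 0.002, 0.202]
contact_force: [-0.6, -0.0, 0.0]
opening: 0.0631
grip_force: 0.0
```

Run:
```python
from h import *
from m import go
go([.435,-.063,.06,.199],[.435,-.063,.021,.199])
d=snap('top','top1.png');e=snap('side','side1.png')
a=cv2.resize(d['pixels'][140:340,140:460,::-1],(800,500)); cv2.imwrite('pics/crop3.png',a)
```

```text
t 1.35 at [ 0.4348 -0.0616  0.0992] yaw 0.2021 F [-0.6 -0.   0. ] open 0.0631 grip 0.0
[0.435, -0.063, 0.06, 0.199] -> [-0.0, 0.02, 0.65] spin 0.003
[0.435, -0.063, 0.021, 0.199] -> [-0.0, 0.02, 1.3] spin 0.003
```

View pics/top1.png

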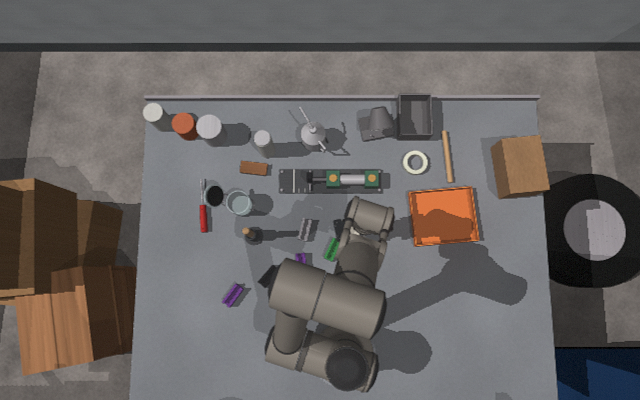

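View pics/side1.png

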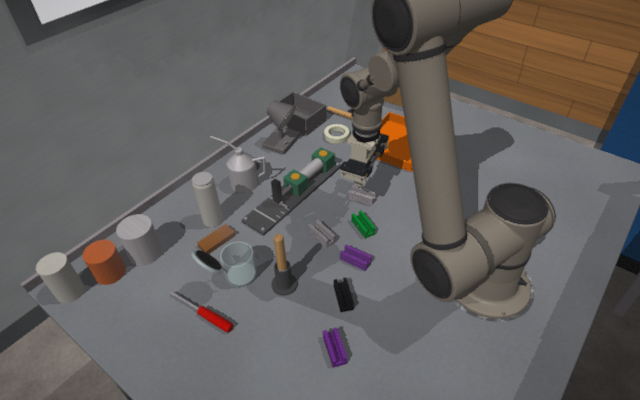

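The formerly hidden right side is empty: only two shoes, still at top px (305,229) and, under the gripper, side px (362,195). Descending to grasp.

Emit:
step_arm --motion '[[[0, 0.02, 0.65], 0], [[0, 0.02, 1.1], 0], [[0, 0.02, 1.3], 0], [[0, 0.02, 1.3], 0], [[0, 0.02, 1.3], 0]]'

```text
time: 2.08
tool_pos: [0.436, -0.0648, 0.0233]
tool_rot: [3.141, -0.002, 0.198]
contact_force: [-0.6, 0.3, 0.1]
opening: 0.0631
grip_force: 0.0
```

Emit:
step_arm --motion '[[[0, 0, 0], 0], [[0, 0, 0], 0], [[0, 0, 0], 0], [[0, 0, 0], 0], [[0, 0, 0], 0], [[0, 0, 0], 0]]' --hand 255 --squeeze 20

```text
time: 2.82
tool_pos: [0.4354, -0.0641, 0.0225]
tool_rot: [3.142, -0.0, 0.199]
contact_force: [-1.0, 1.4, 5.9]
opening: 0.0342
grip_force: 20.0
```

```bash
python3 m.py .435 -.063 .12 .2 .50 -.32 .13 .2 .50 -.32 .05 .2 .50 -.32 .028 .2
```

```text
t 2.83 at [ 0.4354 -0.0641  0.0225] yaw 0.1988 F [-1.   1.4  5.9] open 0.0342 grip 20.0
[0.435, -0.063, 0.12, 0.2] -> [-0.0, -0.02, -1.63] spin -0.001
[0.5, -0.32, 0.13, 0.2] -> [0.21, 4.39, -1.79] spin -0.001
[0.5, -0.32, 0.05, 0.2] -> [0.21, 4.39, -0.46] spin -0.001
[0.5, -0.32, 0.028, 0.2] -> [0.21, 4.39, -0.09] spin -0.001
```

Emit:
step_arm --motion '[[[0, 0, -0.8], 0], [[0, 0, -1.6], 0], [[0, 0.8, -1.7], 0], [[-0.03, 1.6, -1.7], 0], [[-0.03, 2.4, -1.7], 0], [[-0.03, 3.2, -1.7], 0], [[-0.03, 4.0, -1.7], 0], [[-0.03, 4.43, -1.7], 0], [[-0.03, 4.43, -1.7], 0], [[-0.03, 4.43, -1.3], 0]]'

```text
time: 4.08
tool_pos: [0.4866, -0.3252, 0.1009]
tool_rot: [3.14, -0.002, 0.199]
contact_force: [0.2, 0.3, -2.9]
opening: 0.034
grip_force: 20.0
```

```bash
python3 m.py .486 -.325 .028 .2
```

```text
t 4.08 at [ 0.4866 -0.3252  0.1009] yaw 0.1986 F [ 0.2  0.3 -2.9] open 0.034 grip 20.0
[0.486, -0.325, 0.028, 0.2] -> [-0.01, -0.0, 1.22] spin -0.001
```

Emit:
step_arm --motion '[[[0, 0, 0.5], 0], [[0, 0, 0.85], 0], [[0, 0, 1.05], 0], [[0, 0, 1.15], 0], [[0, 0, 1.18], 0], [[0, 0, 1.18], 0], [[0, 0, 1.18], 0]]'

```text
time: 4.95
tool_pos: [0.4864, -0.3254, 0.0302]
tool_rot: [3.141, -0.001, 0.199]
contact_force: [0.0, 0.4, -1.9]
opening: 0.0335
grip_force: 20.0
```

Emit:
step_arm --motion '[[[0, 0, 0], 0], [[0, 0, 0], 0], [[0, 0, 0], 0], [[0, 0, 0], 0], [[0, 0, -0.7], 0], [[0, 0, -1.4], 0], [[0, 0, -1.5], 0], [[0, 0, -1.5], 0]]' --hand 80

```text
time: 5.95
tool_pos: [0.486, -0.3251, 0.1195]
tool_rot: [3.141, -0.0, 0.199]
contact_force: [-0.3, 1.2, -0.3]
opening: 0.0631
grip_force: 0.0
```

Run:
```python
from h import *
from m import go
go([.438,.136,.11,-.227],[.438,.136,.021,-.227])
snap('side','side2.png');snap('top','top2.png')
for n in('top','side'):
    d=load(n); print(n,proj(d,[.438,.136,.032]))
d=load('top');im=d['pixels'][:,:,::-1];hsv=cv2.cvtColor(im,cv2.COLOR_BGR2HSV)
for r in((285,215,325,245),(408,185,482,248)):
    k=im[r[1]:r[3],r[0]:r[2]].astype(int); m=((k.max(2)-k.min(2)<18)&(k.max(2)>125)); v,u=np.nonzero(m)
    print(r,m.sum(),onz(d,u.mean()+r[0],v.mean()+r[1],.032) if m.sum() else '')
```

```text
t 5.95 at [ 0.486  -0.3251  0.1195] yaw 0.1988 F [-0.3  1.2 -0.3] open 0.0631 grip 0.0
[0.438, 0.136, 0.11, -0.227] -> [0.73, -7.69, 0.16] spin 0.426
[0.438, 0.136, 0.021, -0.227] -> [0.73, -7.69, 1.64] spin 0.426
top [304.46142661 229.0104437 ]
side [321.65659214 229.78335776]
(285, 215, 325, 245) 148 [0.4150293  0.11878458 0.032     ]
(408, 185, 482, 248) 891 [ 0.52371251 -0.41134635  0.032     ]
```

Emit:
step_arm --motion '[[[0.4, -1, -0.5], 0.1], [[0.4, -2, -0.5], 0.2], [[0.7, -3, -0.5], 0.3], [[0.73, -4, -0.5], 0.426], [[0.73, -5, -0.5], 0.426], [[0.73, -6, -0.5], 0.426], [[0.73, -7, 0], 0.426], [[0.73, -7.69, 0], 0.426], [[0.73, -7.69, 0], 0.426], [[0.73, -7.69, 0.16], 0.426]]'

```text
time: 7.3
tool_pos: [0.4382, 0.1356, 0.1094]
tool_rot: [3.141, -0.0, -0.227]
contact_force: [0.4, -0.0, -0.1]
opening: 0.0629
grip_force: 0.0
```

Run:
```python
from h import *
from m import go
go([.438,.136,.06,-.227],[.438,.136,.021,-.227])
d=snap('side'); a=cv2.imread('pics/side0.png')[205:255,290:350]; b=d['pixels'][205:255,290:350,::-1]
c=cv2.imread('pics/side2.png')[100:180,340:480]
cv2.imwrite('pics/crop4.png',np.hstack([cv2.resize(a,(300,250)),cv2.resize(b,(300,250))]))
```

```text
t 7.3 at [0.4382 0.1356 0.1094] yaw -0.2266 F [ 0.4 -0.  -0.1] open 0.0629 grip 0.0
[0.438, 0.136, 0.06, -0.227] -> [-0.0, -0.01, 0.82] spin 0.0
[0.438, 0.136, 0.021, -0.227] -> [-0.0, -0.01, 1.47] spin 0.0
```

View pics/crop4.png

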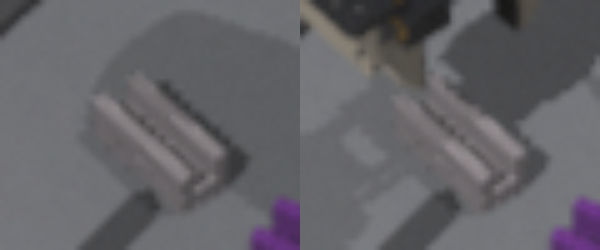

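The shoe at side px (321,230) is unmoved. Grasping it.

Emit:
step_arm --motion '[[[0, 0, 0.8], 0], [[0, 0, 1.3], 0], [[0, 0, 1.47], 0], [[0, 0, 1.47], 0], [[0, 0, 1.47], 0]]'

```text
time: 7.98
tool_pos: [0.4388, 0.1356, 0.0226]
tool_rot: [-3.141, -0.002, -0.228]
contact_force: [0.2, -0.7, -0.8]
opening: 0.0634
grip_force: 0.0
```

Emit:
step_arm --motion '[[[0, 0, 0], 0], [[0, 0, 0], 0], [[0, 0, 0], 0], [[0, 0, 0], 0], [[0, 0, 0], 0], [[0, 0, -0.4], 0], [[0, 0, -1.0], 0], [[0, 0, -1.7], 0], [[0, 0, -1.7], 0]]' --hand 255 --squeeze 20

```text
time: 9.1
tool_pos: [0.4395, 0.136, 0.126]
tool_rot: [-3.14, -0.005, -0.227]
contact_force: [0.1, -1.4, -2.8]
opening: 0.034
grip_force: 20.0
```

```bash
python3 m.py .48 -.415 .13 .1 .48 -.415 .028 .1
```

```text
t 9.1 at [0.4395 0.136  0.126 ] yaw -0.2271 F [ 0.1 -1.4 -2.8] open 0.034 grip 20.0
[0.48, -0.415, 0.13, 0.1] -> [2.72, 8.8, -0.07] spin -0.327
[0.48, -0.415, 0.028, 0.1] -> [2.72, 8.8, 1.63] spin -0.327
```

Emit:
step_arm --motion '[[[0.3, 1, -0.1], -0.05], [[0.6, 2, -0.1], -0.1], [[0.9, 3, -0.1], -0.15], [[1.2, 4, -0.1], -0.2], [[1.5, 5, -0.1], -0.25], [[1.85, 6, -0.1], -0.327], [[2.2, 7, -0.1], -0.327], [[2.5, 8, -0.1], -0.327], [[2.72, 8.8, -0.07], -0.327], [[2.72, 8.8, -0.07], -0.327]]'

```text
time: 10.35
tool_pos: [0.4765, -0.4186, 0.125]
tool_rot: [-3.14, 0.002, 0.096]
contact_force: [-0.6, 0.0, -2.9]
opening: 0.0343
grip_force: 20.0
```

Emit:
step_arm --motion '[[[0, 0, 0.6], 0], [[0, 0, 1.2], 0], [[0, 0, 1.5], 0], [[0, 0, 1.65], 0], [[0, 0, 1.67], 0], [[0, 0, 1.67], 0], [[0, 0, 1.67], 0]]'

```text
time: 11.22
tool_pos: [0.4784, -0.4158, 0.0288]
tool_rot: [3.14, -0.001, 0.1]
contact_force: [-0.1, -0.6, -1.5]
opening: 0.034
grip_force: 20.0
```

Emit:
step_arm --motion '[[[0, 0, 0], 0], [[0, 0, 0], 0], [[0, 0, 0], 0], [[0, 0, 0], 0], [[0, 0, -0.7], 0], [[0, 0, -1.5], 0], [[0, 0, -2.5], 0], [[0, 0, -3.3], 0], [[0, 0, -3.3], 0], [[0, 0, -3.3], 0]]' --hand 115

```text
time: 12.48
tool_pos: [0.4777, -0.4151, 0.225]
tool_rot: [-3.141, 0.001, 0.1]
contact_force: [0.8, 0.6, 0.1]
opening: 0.0508
grip_force: 0.0
```

```bash
python3 m.py .417 .323 .25 0 ; python3 m.py .417 .0 .25 0
```

```text
t 12.47 at [ 0.4777 -0.4151  0.225 ] yaw 0.0998 F [0.8 0.6 0.1] open 0.0508 grip 0.0
[0.417, 0.323, 0.25, 0.0] -> [0.22, -12.34, -0.42] spin 0.1
t 12.47 at [ 0.4777 -0.4151  0.225 ] yaw 0.0998 F [0.8 0.6 0.1] open 0.0508 grip 0.0
[0.417, 0.0, 0.25, 0.0] -> [-0.32, -6.98, -0.42] spin 0.1
```

Emit:
step_arm --motion '[[[0, -1, -0.42], 0.1], [[0, -2, -0.42], 0.1], [[0, -3, -0.42], 0.1], [[0, -4, -0.42], 0.1], [[0, -5, -0.42], 0.1], [[0, -6, -0.42], 0.1], [[0, -7, -0.42], 0.1], [[0, -8, -0.42], 0.1], [[0, -9, -0.42], 0.1], [[0, -10, -0.42], 0.1]]' --hand 110

```text
time: 13.72
tool_pos: [0.417, 0.1833, 0.2493]
tool_rot: [3.141, 0.003, -0.0]
contact_force: [0.5, -0.4, -0.2]
opening: 0.0521
grip_force: 0.0
```

Emit:
step_arm --motion '[[[0.1, -1, 0], 0], [[0.2, -2, 0], 0], [[0.2, -2, 0], 0], [[0.2, -2, 0], 0]]'

```text
time: 14.22
tool_pos: [0.4295, 0.3011, 0.2492]
tool_rot: [3.139, 0.003, 0.001]
contact_force: [0.5, -0.4, -0.5]
opening: 0.0522
grip_force: 0.0
```

```bash
python3 m.py .417 .323 .25 0 .417 .323 .148 0
```

```text
t 14.22 at [0.4295 0.3011 0.2492] yaw 0.0005 F [ 0.5 -0.4 -0.5] open 0.0522 grip 0.0
[0.417, 0.323, 0.25, 0.0] -> [-0.21, -0.37, -0.01] spin 0.001
[0.417, 0.323, 0.148, 0.0] -> [-0.21, -0.37, 1.69] spin 0.001
```

Emit:
step_arm --motion '[[[-0.21, -0.37, 0], 0], [[-0.21, -0.37, 0], 0], [[-0.21, -0.37, 0.4], 0], [[-0.21, -0.37, 0.8], 0], [[-0.21, -0.37, 1.2], 0], [[-0.21, -0.37, 1.55], 0], [[-0.21, -0.37, 1.68], 0], [[-0.21, -0.37, 1.68], 0], [[-0.21, -0.37, 1.68], 0]]'

```text
time: 15.35
tool_pos: [0.4182, 0.3237, 0.1509]
tool_rot: [-3.141, -0.001, -0.001]
contact_force: [0.2, -0.3, 1.7]
opening: 0.0523
grip_force: 0.0
```

Emit:
step_arm --motion '[[[0, 0, 0], 0], [[0, 0, 0], 0], [[0, 0, 0], 0], [[0, 0, 0], 0], [[0, 0, 0], 0]]' --hand 255 --squeeze 15

```text
time: 15.98
tool_pos: [0.4177, 0.3239, 0.1502]
tool_rot: [3.142, -0.0, -0.0]
contact_force: [0.1, 0.3, 1.2]
opening: 0.0238
grip_force: 15.0
```

```bash
python3 m.py .417 .323 .26 0
python3 - <<'E'
from h import *
d=snap('top');e=snap('side')
for p in ([.417,.323,.19],[.417,.323,.08]): print(proj(d,p),proj(e,p))
E
```

```text
t 15.97 at [0.4177 0.3239 0.1502] yaw -0.0001 F [0.1 0.3 1.2] open 0.0238 grip 15.0
[0.417, 0.323, 0.26, 0.0] -> [-0.01, 0.02, -1.83] spin -0.0
[245.70095493 230.3953142 ] [278.51344388 236.58863354]
[250.68090845 233.5733556 ] [282.13749648 265.49614913]
```

Emit:
step_arm --motion '[[[0, 0, -0.3], 0], [[0, 0, -0.6], 0], [[0, 0, -1], 0], [[0, 0, -1.5], 0], [[0, 0, -2], 0], [[0, 0, -2.2], 0], [[0, 0, -2.2], 0], [[0, 0, -2.2], 0]]'

```text
time: 17.08
tool_pos: [0.4171, 0.3236, 0.2806]
tool_rot: [3.14, 0.002, -0.0]
contact_force: [-1.0, -0.3, -0.8]
opening: 0.024
grip_force: 15.0
```

Run:
```python
from h import *
from m import go
go([.527,.37,.282,0],[.527,.37,.165,0])
e=snap('side','side3.png'); o=robot.observe(); p=o['tool_pos']
for z in(-.14,-.07,0): print(proj(e,p+[0,0,z]))
im=e['pixels'][195:275,240:320,::-1]; im=cv2.resize(im,(480,480),interpolation=cv2.INTER_CUBIC); cv2.imwrite('pics/crop5.png',im)
```

```text
t 17.07 at [0.4171 0.3236 0.2806] yaw -0.0002 F [-1.  -0.3 -0.8] open 0.024 grip 15.0
[0.527, 0.37, 0.282, 0] -> [1.83, -0.77, -0.02] spin -0.0
[0.527, 0.37, 0.165, 0] -> [1.83, -0.77, 1.93] spin -0.0
[280.00114843 250.15939855]
[277.56742688 230.82347929]
[274.90386048 209.66144249]
```

View pics/crop5.png

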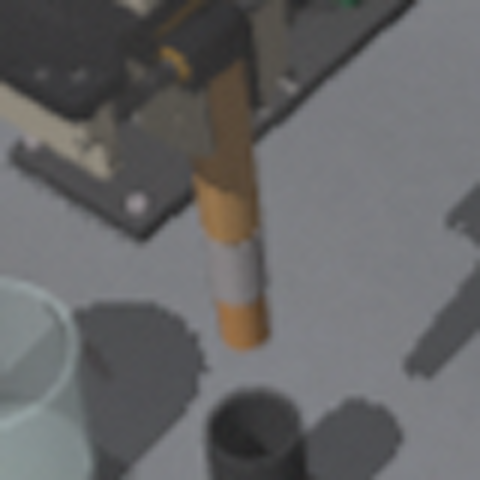

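The crop shows the brush hanging vertically, tip at crop (244,342) = px (281,251), matching the prediction (280,250). Now to the jar.

Emit:
step_arm --motion '[[[0.4, -0.15, -0.1], 0], [[0.9, -0.4, -0.1], 0], [[1.4, -0.6, -0.1], 0], [[1.83, -0.77, -0.05], 0], [[1.83, -0.77, -0.02], 0], [[1.83, -0.77, -0.02], 0], [[1.83, -0.77, -0.02], 0]]'

```text
time: 18.0
tool_pos: [0.5268, 0.3699, 0.2834]
tool_rot: [3.141, 0.0, 0.0]
contact_force: [0.2, -0.6, -0.5]
opening: 0.0233
grip_force: 15.0
```

```bash
python3 m.py .5275 .37 .163 0
```

```text
t 18.0 at [0.5268 0.3699 0.2834] yaw 0.0001 F [ 0.2 -0.6 -0.5] open 0.0233 grip 15.0
[0.5275, 0.37, 0.163, 0.0] -> [0.01, -0.0, 2.01] spin 0.0
```

Emit:
step_arm --motion '[[[0, 0, 0.4], 0], [[0, 0, 0.8], 0], [[0, 0, 1.2], 0], [[0, 0, 1.5], 0], [[0, 0, 1.8], 0], [[0, 0, 1.95], 0], [[0, 0, 2.0], 0], [[0, 0, 2.0], 0], [[0, 0, 2.0], 0], [[0, 0, 2.0], 0]]'

```text
time: 19.25
tool_pos: [0.5277, 0.3701, 0.1638]
tool_rot: [-3.141, -0.001, -0.0]
contact_force: [0.1, 0.1, -1.0]
opening: 0.0234
grip_force: 15.0
```

Emit:
step_arm --motion '[[[0, 0, 0], 0], [[0, 0, 0], 0], [[0, 0, -0.4], 0], [[0, 0, -0.8], 0], [[0, 0, -1.2], 0], [[0, 0, -1.6], 0], [[0, 0, -2.0], 0], [[0, 0, -2.0], 0], [[0, 0, -2.0], 0]]'

```text
time: 20.38
tool_pos: [0.5271, 0.3698, 0.282]
tool_rot: [3.141, 0.002, -0.0]
contact_force: [0.5, 0.6, -1.4]
opening: 0.0237
grip_force: 15.0
```

```bash
python3 m.py .6212 .0345 .283 0 .6212 .0345 .207 0
```

```text
t 20.38 at [0.5271 0.3698 0.282 ] yaw -0.0002 F [ 0.5  0.6 -1.4] open 0.0237 grip 15.0
[0.6212, 0.0345, 0.283, 0.0] -> [1.57, 5.59, -0.02] spin -0.0
[0.6212, 0.0345, 0.207, 0.0] -> [1.57, 5.59, 1.25] spin -0.0
```

Emit:
step_arm --motion '[[[0.15, 0.5, -0.1], 0], [[0.35, 1.3, -0.1], 0], [[0.6, 2.1, -0.1], 0], [[0.85, 2.9, -0.1], 0], [[1.1, 3.7, -0.1], 0], [[1.35, 4.5, -0.1], 0], [[1.5, 5.2, -0.1], 0], [[1.57, 5.59, -0.02], 0], [[1.57, 5.59, 0], 0], [[1.57, 5.59, 0], 0]]'

```text
time: 21.62
tool_pos: [0.6212, 0.0353, 0.2823]
tool_rot: [-3.141, 0.002, 0.0]
contact_force: [0.9, 0.9, -1.5]
opening: 0.0234
grip_force: 15.0
```

Emit:
step_arm --motion '[[[0, 0, 0.4], 0], [[0, 0, 0.8], 0], [[0, 0, 1.0], 0], [[0, 0, 1.08], 0], [[0, 0, 1.1], 0], [[0, 0, 1.1], 0]]'

```text
time: 22.38
tool_pos: [0.6219, 0.0347, 0.2181]
tool_rot: [3.141, -0.001, -0.0]
contact_force: [-0.0, 0.0, -1.1]
opening: 0.0239
grip_force: 15.0
```

```bash
python3 m.py .6212 .0345 .205 0
python3 - <<'E'
from h import *
snap('side','side4.png');d=snap('top','top4.png')
e=load('side');o=robot.observe()['tool_pos'];q=proj(e,o-[0,0,.14]);print(q, proj(e,[.6212,.0345,.065]))
u,v=map(int,q); im=e['pixels'][v-40:v+30,u-40:u+40,::-1]; cv2.imwrite('pics/crop6.png',cv2.resize(im,(560,490),interpolation=cv2.INTER_CUBIC))
E
```

```text
t 22.38 at [0.6219 0.0347 0.2181] yaw -0.0001 F [-0.   0.  -1.1] open 0.0239 grip 15.0
[0.6212, 0.0345, 0.205, 0.0] -> [-0.01, 0.0, 0.22] spin -0.0
[294.14801418 172.75365871] [294.58088623 176.02543747]
```

View pics/crop6.png

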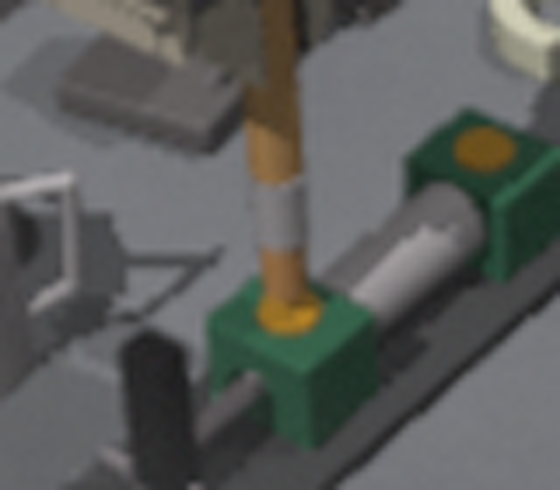

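The tip hangs just above the front disc (crop (287,312)), centred. Touching down gently.

Emit:
step_arm --motion '[[[0, 0, 0.08], 0], [[0, 0, 0.14], 0], [[0, 0, 0.16], 0], [[0, 0, 0.18], 0], [[0, 0, 0.18], 0], [[0, 0, 0.18], 0]]'

```text
time: 23.22
tool_pos: [0.6216, 0.0346, 0.2066]
tool_rot: [3.141, -0.0, -0.0]
contact_force: [0.3, -0.8, -0.1]
opening: 0.0237
grip_force: 15.0
```

```bash
python3 m.py .6212 .0345 .205 0
```

```text
t 23.23 at [0.6216 0.0346 0.2066] yaw -0.0002 F [ 0.3 -0.8 -0.1] open 0.0237 grip 15.0
[0.6212, 0.0345, 0.205, 0.0] -> [-0.01, 0.0, 0.03] spin -0.0
```

Emit:
step_arm --motion '[[[0, 0, 0.015], 0], [[0, 0, 0.015], 0], [[0, 0, 0.015], 0]]'

```text
time: 23.6
tool_pos: [0.6216, 0.0346, 0.2056]
tool_rot: [3.142, -0.0, -0.0]
contact_force: [0.7, -0.8, -0.5]
opening: 0.0236
grip_force: 15.0
```

Emit:
step_arm --motion '[[[0, 0, 0.015], 0], [[0, 0, 0.015], 0], [[0, 0, 0.015], 0]]'

```text
time: 23.98
tool_pos: [0.6218, 0.0346, 0.2052]
tool_rot: [3.141, -0.001, -0.0]
contact_force: [-0.6, -0.1, 3.4]
opening: 0.0237
grip_force: 15.0
```

Emit:
step_arm --motion '[[[0, 0, 0.015], 0], [[0, 0, 0.015], 0], [[0, 0, 0.015], 0]]'

```text
time: 24.35
tool_pos: [0.622, 0.0347, 0.2052]
tool_rot: [3.142, -0.002, -0.0]
contact_force: [-1.4, -0.4, 8.0]
opening: 0.0236
grip_force: 15.0
```

Touched (8 N). Lift and go back to the jar.

Emit:
step_arm --motion '[[[0, 0, -0.2], 0], [[0, 0, -0.6], 0], [[0, 0, -1.1], 0], [[0, 0, -1.33], 0], [[0, 0, -1.33], 0]]'

```text
time: 24.98
tool_pos: [0.6218, 0.0346, 0.2842]
tool_rot: [3.141, -0.001, -0.0]
contact_force: [-1.0, -0.7, -0.9]
opening: 0.0237
grip_force: 15.0
```

Emit:
step_arm --motion '[[[-0.2, -0.6, -0.1], 0], [[-0.4, -1.4, -0.1], 0], [[-0.6, -2.2, -0.1], 0], [[-0.8, -3.0, -0.1], 0], [[-1.05, -3.8, -0.1], 0], [[-1.3, -4.6, -0.1], 0], [[-1.5, -5.3, -0.1], 0], [[-1.57, -5.59, -0.02], 0], [[-1.57, -5.59, 0], 0], [[-1.57, -5.59, 0], 0]]'

```text
time: 26.22
tool_pos: [0.528, 0.3685, 0.2828]
tool_rot: [3.14, 0.001, -0.002]
contact_force: [0.4, 0.7, -0.6]
opening: 0.0237
grip_force: 15.0
```

```bash
python3 m.py .5275 .37 .163 0
```

```text
t 26.23 at [0.528  0.3685 0.2828] yaw -0.0016 F [ 0.4  0.7 -0.6] open 0.0237 grip 15.0
[0.5275, 0.37, 0.163, 0.0] -> [-0.01, -0.02, 2.0] spin -0.002
```

Emit:
step_arm --motion '[[[0, 0, 0.4], 0], [[0, 0, 0.8], 0], [[0, 0, 1.2], 0], [[0, 0, 1.5], 0], [[0, 0, 1.8], 0], [[0, 0, 1.95], 0], [[0, 0, 2.0], 0], [[0, 0, 2.0], 0], [[0, 0, 2.0], 0], [[0, 0, 2.0], 0]]'

```text
time: 27.48
tool_pos: [0.5276, 0.3702, 0.1641]
tool_rot: [-3.141, -0.001, -0.0]
contact_force: [0.6, -0.5, -1.2]
opening: 0.024
grip_force: 15.0
```

Emit:
step_arm --motion '[[[0, 0, 0], 0], [[0, 0, 0], 0], [[0, 0, -0.4], 0], [[0, 0, -0.8], 0], [[0, 0, -1.2], 0], [[0, 0, -1.6], 0], [[0, 0, -2.0], 0], [[0, 0, -2.0], 0], [[0, 0, -2.0], 0]]'

```text
time: 28.6
tool_pos: [0.5271, 0.3699, 0.2823]
tool_rot: [3.141, 0.002, -0.0]
contact_force: [-0.6, 0.2, -1.3]
opening: 0.0238
grip_force: 15.0
```

```bash
python3 m.py .6208 -.106 .283 0 .6208 -.106 .207 0
```

```text
t 28.6 at [0.5271 0.3699 0.2823] yaw -0.0001 F [-0.6  0.2 -1.3] open 0.0238 grip 15.0
[0.6208, -0.106, 0.283, 0.0] -> [1.56, 7.93, -0.01] spin -0.0
[0.6208, -0.106, 0.207, 0.0] -> [1.56, 7.93, 1.26] spin -0.0
```

Emit:
step_arm --motion '[[[0.2, 0.8, -0.2], 0], [[0.4, 1.7, -0.2], 0], [[0.6, 2.6, -0.2], 0], [[0.8, 3.5, -0.2], 0], [[1.0, 4.4, -0.2], 0], [[1.2, 5.3, -0.2], 0], [[1.4, 6.2, -0.2], 0], [[1.5, 7.1, -0.2], 0], [[1.56, 7.8, -0.1], 0], [[1.56, 7.93, 0], 0]]'

```text
time: 29.85
tool_pos: [0.6204, -0.1086, 0.2814]
tool_rot: [-3.141, 0.003, -0.004]
contact_force: [-0.3, -0.2, -1.2]
opening: 0.0232
grip_force: 15.0
```

Emit:
step_arm --motion '[[[0, 0, 0], 0], [[0, 0, 0], 0], [[0, 0, 0.4], 0], [[0, 0, 0.8], 0], [[0, 0, 1.1], 0], [[0, 0, 1.2], 0], [[0, 0, 1.2], 0], [[0, 0, 1.2], 0]]'

```text
time: 30.85
tool_pos: [0.6214, -0.1056, 0.2127]
tool_rot: [3.141, -0.002, 0.0]
contact_force: [0.2, -0.6, -0.6]
opening: 0.0235
grip_force: 15.0
```

```bash
python3 m.py .6208 -.106 .207 0
python3 - <<'E'
from h import *
e=snap('side','side5.png');o=robot.observe()['tool_pos'];print(proj(e,o-[0,0,.14]), proj(e,[.6208,-.106,.065]))
hsv=cv2.cvtColor(e['pixels'],cv2.COLOR_RGB2HSV); u,v=map(int,proj(e,[.6208,-.106,.065]))
k=hsv[v-8:v+9,u-9:u+10]; m=(k[...,0]>12)&(k[...,0]<32)&(k[...,1]>150); print(*[''.join('#' if x else '.' for x in r) for r in m],sep='\n')
E
```

```text
t 30.85 at [ 0.6214 -0.1056  0.2127] yaw 0.0003 F [ 0.2 -0.6 -0.6] open 0.0235 grip 15.0
[0.6208, -0.106, 0.207, 0.0] -> [-0.01, 0.01, 0.1] spin 0.0
[322.42827973 151.03663778] [322.66850915 152.91809808]
...................
...................
...................
...................
...................
...................
...................
...................
......##....##.....
......#########....
......########.....
.......######......
...................
...................
...................
...................
...................
```

Emit:
step_arm --motion '[[[0, 0, 0.06], 0], [[0, 0, 0.1], 0], [[0, 0, 0.105], 0], [[0, 0, 0.105], 0], [[0, 0, 0.105], 0]]'

```text
time: 31.52
tool_pos: [0.6209, -0.1058, 0.2053]
tool_rot: [3.141, 0.0, -0.0]
contact_force: [-1.1, -0.3, -0.7]
opening: 0.0238
grip_force: 15.0
```

Emit:
step_arm --motion '[[[0, 0, 0.015], 0], [[0, 0, 0.015], 0], [[0, 0, 0.015], 0]]'

```text
time: 31.9
tool_pos: [0.6212, -0.1059, 0.2052]
tool_rot: [3.141, -0.001, -0.0]
contact_force: [-1.1, 0.1, 6.0]
opening: 0.0241
grip_force: 15.0
```

Emit:
step_arm --motion '[[[0, 0, 0.01], 0], [[0, 0, 0.01], 0], [[0, 0, 0.01], 0]]'

```text
time: 32.28
tool_pos: [0.6213, -0.1059, 0.2052]
tool_rot: [3.141, -0.002, -0.0]
contact_force: [-1.2, 1.1, 8.8]
opening: 0.0238
grip_force: 15.0
```

Touched. Lift and return to the stand.

Emit:
step_arm --motion '[[[0, 0, -0.2], 0], [[0, 0, -0.6], 0], [[0, 0, -1.1], 0], [[0, 0, -1.4], 0], [[0, 0, -1.4], 0]]'

```text
time: 32.9
tool_pos: [0.6215, -0.106, 0.2894]
tool_rot: [3.141, -0.003, -0.0]
contact_force: [0.2, 0.2, -0.5]
opening: 0.0236
grip_force: 15.0
```

```bash
python3 m.py .417 .324 .285 0
```

```text
t 32.9 at [ 0.6215 -0.106   0.2894] yaw -0.0002 F [ 0.2  0.2 -0.5] open 0.0236 grip 15.0
[0.417, 0.324, 0.285, 0.0] -> [-3.41, -7.17, 0.07] spin -0.0
```

Emit:
step_arm --motion '[[[-0.4, -0.75, 0], 0], [[-0.8, -1.6, 0], 0], [[-1.2, -2.5, 0], 0], [[-1.6, -3.4, 0], 0], [[-2.0, -4.3, 0], 0], [[-2.4, -5.2, 0], 0], [[-2.8, -6.0, 0], 0], [[-3.1, -6.6, 0], 0], [[-3.35, -7.1, 0.05], 0], [[-3.41, -7.17, 0.07], 0]]'

```text
time: 34.15
tool_pos: [0.415, 0.3257, 0.2822]
tool_rot: [3.141, 0.002, 0.003]
contact_force: [1.1, -0.4, -1.5]
opening: 0.0237
grip_force: 15.0
```

Emit:
step_arm --motion '[[[0, 0, 0], 0], [[0, 0, 0], 0], [[0, 0, 0], 0]]'

```text
time: 34.52
tool_pos: [0.417, 0.3236, 0.2836]
tool_rot: [3.141, -0.0, -0.002]
contact_force: [-0.0, -0.3, -0.1]
opening: 0.0236
grip_force: 15.0
```

```bash
python3 m.py .4175 .324 .152 0
python3 - <<'E'
from h import *
e=snap('side','side6.png'); o=robot.observe()['tool_pos']
print(proj(e,o-[0,0,.14]),proj(e,[.417,.324,.08]))
im=e['pixels'][195:275,240:320,::-1]; cv2.imwrite('pics/crop7.png',cv2.resize(im,(480,480),interpolation=cv2.INTER_CUBIC))
E
```

```text
t 34.52 at [0.417  0.3236 0.2836] yaw -0.0017 F [-0.  -0.3 -0.1] open 0.0236 grip 15.0
[0.4175, 0.324, 0.152, 0.0] -> [0.01, -0.01, 2.19] spin -0.002
[279.91000279 249.45957518] [281.87339917 265.75281631]
```

View pics/crop7.png

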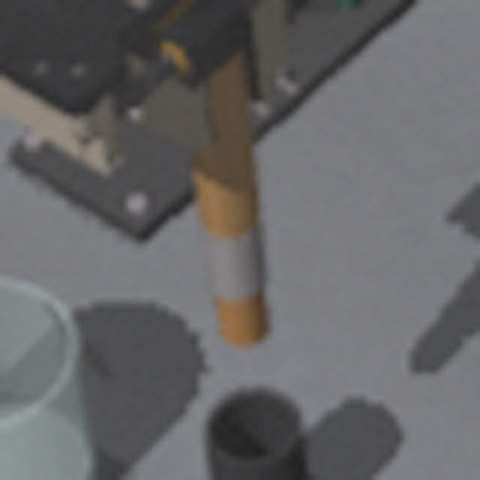

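The brush is vertical over the stand tube, with its tip at crop (244,338) and the tube mouth at (256,420), as before. Lowering.

Emit:
step_arm --motion '[[[0, 0, 0.5], 0], [[0, 0, 0.9], 0], [[0, 0, 1.3], 0], [[0, 0, 1.7], 0], [[0, 0, 2.0], 0], [[0, 0, 2.12], 0], [[0, 0, 2.16], 0], [[0, 0, 2.18], 0], [[0, 0, 2.18], 0], [[0, 0, 2.18], 0]]'

```text
time: 35.83
tool_pos: [0.4166, 0.3245, 0.1532]
tool_rot: [-3.141, -0.001, -0.0]
contact_force: [-0.3, 0.5, 0.2]
opening: 0.0238
grip_force: 15.0
```

Emit:
step_arm --motion '[[[0, 0, 0.01], 0], [[0, 0, 0.02], 0], [[0, 0, 0.02], 0]]'

```text
time: 36.2
tool_pos: [0.4164, 0.3244, 0.1515]
tool_rot: [3.141, 0.0, -0.0]
contact_force: [-0.2, 0.5, 0.3]
opening: 0.0236
grip_force: 15.0
```

Emit:
step_arm --motion '[[[0, 0, 0.015], 0], [[0, 0, 0.015], 0], [[0, 0, 0.015], 0]]'

```text
time: 36.58
tool_pos: [0.4164, 0.3244, 0.1507]
tool_rot: [3.141, 0.0, -0.0]
contact_force: [0.0, 0.4, -0.6]
opening: 0.0234
grip_force: 15.0
```

Emit:
step_arm --motion '[[[0, 0, 0], 0], [[0, 0, 0], 0], [[0, 0, 0], 0], [[0, 0, 0], 0], [[0, 0, -0.3], 0], [[0, 0, -0.8], 0], [[0, 0, -1.4], 0], [[0, 0, -1.9], 0], [[0, 0, -1.9], 0], [[0, 0, -1.9], 0]]' --hand 110

```text
time: 37.83
tool_pos: [0.416, 0.3242, 0.2638]
tool_rot: [3.141, 0.001, -0.0]
contact_force: [-0.2, 0.5, -0.7]
opening: 0.0523
grip_force: 0.0
```

```bash
python3 m.py .45 .2 .26 0 .621 .1195 .2 0 .621 .1195 .088 0
python3 - <<'E'
from h import *
e=snap('side','side7.png'); print(proj(e,[.417,.324,.19]))
d=snap('top','top7.png')
E
```

```text
t 37.83 at [0.416  0.3242 0.2638] yaw -0.0002 F [-0.2  0.5 -0.7] open 0.0523 grip 0.0
[0.45, 0.2, 0.26, 0.0] -> [0.57, 2.07, 0.06] spin -0.0
[0.621, 0.1195, 0.2, 0.0] -> [3.42, 3.41, 1.06] spin -0.0
[0.621, 0.1195, 0.088, 0.0] -> [3.42, 3.41, 2.93] spin -0.0
[278.22900223 236.84833076]
```

Emit:
step_arm --motion '[[[0.6, 0.6, 0], 0], [[1.2, 1.2, 0], 0], [[1.8, 1.8, 0], 0], [[2.4, 2.4, 0], 0], [[3.0, 3.0, 0], 0], [[3.42, 3.42, 0.3], 0], [[3.42, 3.42, 0.8], 0], [[3.42, 3.42, 1.06], 0], [[3.42, 3.42, 1.06], 0], [[3.42, 3.42, 1.06], 0]]'

```text
time: 39.17
tool_pos: [0.6219, 0.1198, 0.2022]
tool_rot: [-3.142, -0.002, 0.001]
contact_force: [0.2, -0.2, 0.4]
opening: 0.0524
grip_force: 0.0
```

```bash
python3 m.py .621 .119 .09 0
python3 - <<'E'
from h import *
e=snap('side','side8.png'); d=snap('top','top8.png')
print('brush pred',proj(e,[.417,.324,.19]),'handle pred',proj(e,[.621,.119,.105]))
a=e['pixels'][225:295,255:315,::-1]; b=e['pixels'][160:230,235:345,::-1]; c=e['pixels'][100:170,340:440,::-1]
a,b,c=[cv2.resize(k,None,fx=2.9,fy=2.9,interpolation=cv2.INTER_CUBIC) for k in(a,b,c)]
cv2.imwrite('pics/crop8.png',np.hstack([a,b,c])); print(a.shape,b.shape,c.shape)
E
```

```text
t 39.17 at [0.6219 0.1198 0.2022] yaw 0.0006 F [ 0.2 -0.2  0.4] open 0.0524 grip 0.0
[0.621, 0.119, 0.09, 0.0] -> [-0.01, 0.01, 1.87] spin 0.001
brush pred [278.22900223 236.84833076] handle pred [275.07799937 181.28332165]
(203, 174, 3) (203, 319, 3) (203, 290, 3)
```

View pics/crop8.png

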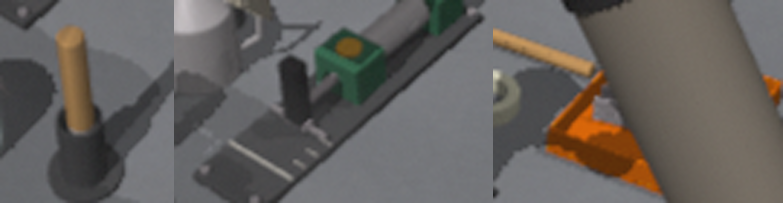

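The brush stands in its stand (crop (75,80)), the front disc is darker now, and the handle at crop (292,62) = px (276,181) matches the prediction. Descending on the handle.

Emit:
step_arm --motion '[[[0, 0.01, 0.5], 0], [[0, 0.01, 1.0], 0], [[0, 0.01, 1.4], 0], [[0, 0.01, 1.7], 0], [[0, 0.01, 1.87], 0], [[0, 0.01, 1.87], 0], [[0, 0.01, 1.87], 0]]'

```text
time: 40.15
tool_pos: [0.6222, 0.1186, 0.0899]
tool_rot: [-3.142, -0.002, -0.0]
contact_force: [0.6, 0.4, 0.4]
opening: 0.0525
grip_force: 0.0
```

Emit:
step_arm --motion '[[[0, 0, 0], 0], [[0, 0, 0], 0], [[0, 0, 0], 0], [[0, 0, 0], 0], [[0, 0, 0], 0]]' --hand 255 --squeeze 25

```text
time: 40.78
tool_pos: [0.6216, 0.1194, 0.089]
tool_rot: [-3.141, -0.0, -0.0]
contact_force: [0.1, 5.5, 0.6]
opening: 0.0201
grip_force: 25.0
```

```bash
python3 m.py .621 .179 .09 0
```

```text
t 40.77 at [0.6216 0.1194 0.089 ] yaw -0.0001 F [0.1 5.5 0.6] open 0.0201 grip 25.0
[0.621, 0.179, 0.09, 0.0] -> [-0.01, -0.99, -0.02] spin -0.0
```

Emit:
step_arm --motion '[[[0, -0.08, 0], 0], [[0, -0.18, 0], 0], [[0, -0.3, 0], 0], [[0, -0.42, 0], 0], [[0, -0.54, 0], 0], [[0, -0.66, 0], 0], [[0, -0.78, 0], 0], [[0, -0.88, 0], 0], [[0, -0.94, 0], 0], [[0, -0.96, 0], 0]]'

```text
time: 42.02
tool_pos: [0.6217, 0.1756, 0.089]
tool_rot: [3.14, -0.0, 0.0]
contact_force: [-0.6, -9.2, 2.8]
opening: 0.0198
grip_force: 25.0
```

Emit:
step_arm --motion '[[[0, 0, 0], 0], [[0, 0, 0], 0]]'

```text
time: 42.28
tool_pos: [0.6217, 0.1755, 0.089]
tool_rot: [3.14, -0.0, -0.0]
contact_force: [-0.6, -7.3, 2.7]
opening: 0.0199
grip_force: 25.0
```

```bash
python3 m.py .6216 .1795 .089 0
python3 - <<'E'
from h import *
e=snap('side','side9.png'); d=snap('top','top9.png')
print(proj(e,[.621,.1795,.013]))
c=e['pixels'][180:235,235:305,::-1]; cv2.imwrite('pics/crop9.png',cv2.resize(c,None,fx=9,fy=9,interpolation=cv2.INTER_CUBIC))
E
```

```text
t 42.27 at [0.6217 0.1755 0.089 ] yaw -0.0002 F [-0.6 -7.3  2.7] open 0.0199 grip 25.0
[0.6216, 0.1795, 0.089, 0.0] -> [-0.0, -0.07, 0.0] spin -0.0
[264.17147388 215.17404074]
```

View pics/crop9.png

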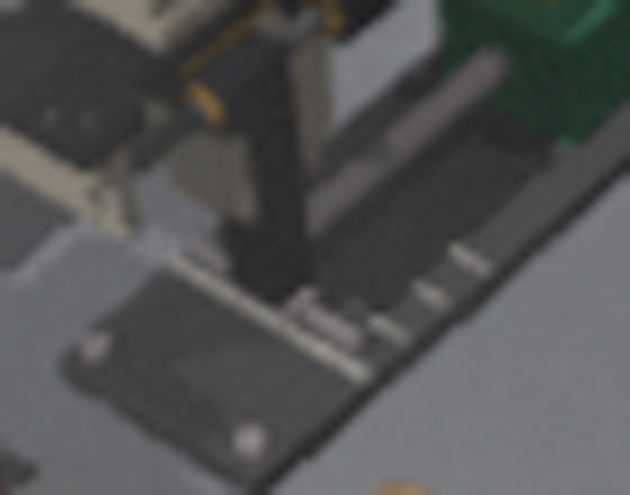

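The pointer (crop (330,318)) lies just short of the long mark (crop (270,320)), as the measured 56 mm says. Drawing 4 mm more, then holding.

Emit:
step_arm --motion '[[[0, -0.03, 0], 0], [[0, -0.06, 0], 0], [[0, -0.065, 0], 0], [[0, -0.065, 0], 0], [[0, -0.065, 0], 0], [[0, -0.065, 0], 0], [[0, -0.065, 0], 0], [[0, -0.065, 0], 0], [[0, -0.065, 0], 0], [[0, -0.065, 0], 0]]'

```text
time: 43.62
tool_pos: [0.6217, 0.1793, 0.089]
tool_rot: [3.14, -0.0, -0.0]
contact_force: [-0.3, -7.7, 2.9]
opening: 0.0198
grip_force: 25.0
```

Run:
```python
from h import *
e=snap('side','side10.png')
c=e['pixels'][180:235,235:305,::-1]; cv2.imwrite('pics/crop10.png',cv2.resize(c,None,fx=9,fy=9,interpolation=cv2.INTER_CUBIC))
```

```text
(no output)
```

View pics/crop10.png

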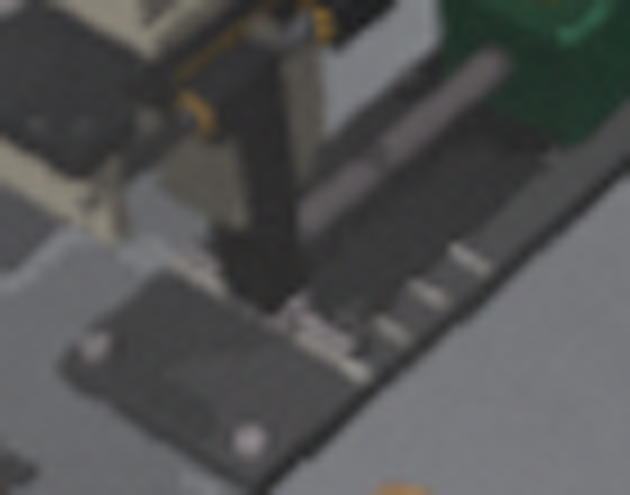

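The pointer now covers the long mark (crop (310,325)). Hold one more second, then lead it back slowly.

Emit:
step_arm --motion '[[[0, 0, 0], 0], [[0, 0, 0], 0], [[0, 0, 0], 0], [[0, 0, 0], 0], [[0, 0, 0], 0], [[0, 0, 0], 0], [[0, 0, 0], 0], [[0, 0, 0], 0]]'

```text
time: 44.68
tool_pos: [0.6217, 0.1793, 0.089]
tool_rot: [3.14, -0.0, -0.0]
contact_force: [-1.2, -7.8, 2.7]
opening: 0.0198
grip_force: 25.0
```

Emit:
step_arm --motion '[[[0, 0.04, 0], 0], [[0, 0.1, 0], 0], [[0, 0.17, 0], 0], [[0, 0.24, 0], 0], [[0, 0.31, 0], 0], [[0, 0.38, 0], 0], [[0, 0.45, 0], 0], [[0, 0.52, 0], 0], [[0, 0.59, 0], 0], [[0, 0.66, 0], 0]]'

```text
time: 45.92
tool_pos: [0.6217, 0.1404, 0.089]
tool_rot: [3.141, -0.0, -0.0]
contact_force: [-1.4, -3.8, 3.1]
opening: 0.0199
grip_force: 25.0
```

Emit:
step_arm --motion '[[[0, 0.06, 0], 0], [[0, 0.12, 0], 0], [[0, 0.18, 0], 0], [[0, 0.23, 0], 0], [[0, 0.27, 0], 0], [[0, 0.3, 0], 0], [[0, 0.33, 0], 0], [[0, 0.35, 0], 0], [[0, 0.355, 0], 0], [[0, 0.355, 0], 0]]'

```text
time: 47.18
tool_pos: [0.6217, 0.1195, 0.089]
tool_rot: [-3.141, -0.0, -0.0]
contact_force: [-1.1, -1.3, 4.9]
opening: 0.0195
grip_force: 25.0
```

Emit:
step_arm --motion '[[[0, 0.015, 0], 0], [[0, 0.015, 0], 0], [[0, 0.015, 0], 0]]'

```text
time: 47.55
tool_pos: [0.6216, 0.1194, 0.089]
tool_rot: [-3.14, -0.0, 0.0]
contact_force: [-1.3, 5.9, 5.2]
opening: 0.0201
grip_force: 25.0
```

Emit:
step_arm --motion '[[[0, 0, 0], 0], [[0, 0, 0], 0], [[0, 0, 0], 0], [[0, 0, 0], 0], [[0, 0, -0.4], 0], [[0, 0, -1], 0], [[0, 0, -1.8], 0], [[0, 0, -2.5], 0], [[0, 0, -2.5], 0]]' --hand 110

```text
time: 48.68
tool_pos: [0.6232, 0.1183, 0.2432]
tool_rot: [-3.141, -0.008, -0.0]
contact_force: [-0.2, 0.3, -1.2]
opening: 0.0525
grip_force: 0.0
```

Emit:
step_arm --motion '[[[-0.7, 0.7, 0], 0], [[-1.4, 1.4, 0], 0], [[-2.1, 2.1, 0], 0], [[-2.8, 2.8, 0], 0], [[-3, 3.5, 0], 0], [[-3, 4.5, 0], 0], [[-3, 5, 0], 0], [[-3, 5, 0], 0]]'

```text
time: 49.68
tool_pos: [0.4409, -0.1832, 0.2378]
tool_rot: [-3.141, 0.002, -0.004]
contact_force: [-0.0, 0.7, 0.5]
opening: 0.0521
grip_force: 0.0
```

```bash
python3 m.py .44 -.18 .24 0
python3 - <<'E'
from h import *
t=snap('top','top11.png');e=snap('side','side11.png')
a=t['pixels'][130:290,200:490,::-1];b=e['pixels'][100:300,190:480,::-1]
cv2.imwrite('pics/fin.png',np.vstack([cv2.resize(a,(520,287)),cv2.resize(b,(450,310))[:, :450].copy() if 0 else cv2.resize(b,(520,310))]))
E
```

```text
t 49.67 at [ 0.4409 -0.1832  0.2378] yaw -0.0036 F [-0.   0.7  0.5] open 0.0521 grip 0.0
[0.44, -0.18, 0.24, 0.0] -> [-0.01, -0.05, -0.04] spin -0.004
```

View pics/fin.png

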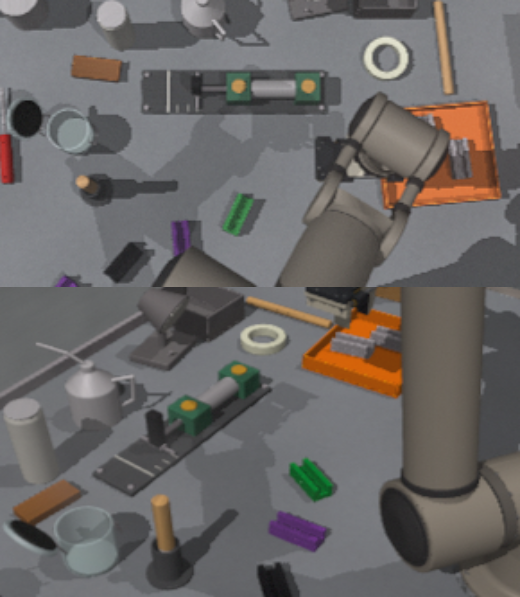

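Final view: both steel shoes are in the pan (lower picture (350,345) and (385,340)). The brush is upright in its stand (162,530), the handle is home (155,425), and the bystanders are untouched. Handing in.

```bash
python3 -c "
from cell import robot
print(robot.hand_in())"
```

```text
the job is handed in; nothing more can be done
None
```

I finished the whole job and handed it in at about 50 s; the hand-in returned no verdict: both shoes are in the pan, both discs were oiled after separate dips (touch force under 10 N), the brush is back in its stand, and the gauge was drawn to the long mark, held for over 2 s and led gently home.

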